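# Turn the sealing disc over in its tipping drip tray

### The arm

A 6-joint arm with a two-finger parallel gripper is mounted at the origin on a cart in front of the work surface, level with it; the furniture and walls round the work are solid. World frame = base frame: x ahead of the robot, y to its left, z up, the work surface at z = 0. Lengths are in mm, angles in rad, forces in N, time in s.
With the tool pointing down it reaches from about 300 to 1000 mm from the base axis. Payload 5.1 kg.
Tool frame: the origin (TCP) lies midway between the tips of the shut fingers; the grasp point (between the pads) lies 19 mm behind it; z points along the fingers, y is the line along which they close (so a half turn about z gives the same grasp; the last joint's range is limited). The gripper opens to 95 mm and grips with 3 to 60 N. Pads are 20 mm wide; open, the fingers measure 119 mm over their backs; the gripper's body (75 mm by 180 mm) begins 59 mm behind the grasp point.
Start: joints at [-1.414, 0.124, 1.65, -0, 1.367, -0.083], TCP at [154.348, -631.396, 214.656] pointing down, gripper open.
Joint ranges: [-2.61, 2.61], [-1.02, 2.33], [0.03, 2.71], [-1.35, 4.49], [0.32, 2.68], [-2.91, 2.91]. Speed limits (rad/s): [2.57, 2.57, 3.14, 3.14, 3.14, 3.14].

### API

Orientations are given as a unit quaternion [x, y, z, w].
In Python, from workcell import ctrl, eyes gives the robot as it stands.
- The arm moves only by the tool arm_command, never from a script. Its argument "rows" is one flat list of numbers, 4 for each row, row after row: the shift along the tool's x, y, z in units of 0.03 m (1.0 is 0.03 m), then the turn about the tool's z in units of 0.1 rad (1.0 is 0.1 rad). In form: [tx, ty, tz, yaw, tx, ty, tz, yaw, ...]. A call has 1 to 20 rows; each row shifts and turns the commanded pose from where the row before left it, along the tool's axes as they then stand; what a row does not reach is not made up. A row lasts 1/10 s, in which the tool goes at most 50 mm and 8.59 degrees, less where a joint would pass 70% of its speed; a pose out of reach is approached as far as the arm can. A call with a number of a shift or a turn outside -1 to 1 is refused whole. A call with a gripper value outside its range is refused whole. "jaw" is the opening, from 0 (shut) to 1 (fully open), set as the call begins (left out, the last holds). The fingers move at their own pace and stop on an object; "grip_force" is the grip in N (left out, the last holds). Time passes only in rows, so rows that do not move let the fingers close. It gives the time, the measured TCP pose, the force, the opening and the grip force at its end, in the units of the state.
- ctrl.get_state(): the state, without advancing time (a new reading comes with each control period).
- eyes.snapshot(name): name is "side" or "top" or "wrist"; returns a dict with "pixels" (400x640x3 uint8, red, green, blue), "intrinsics" (3x3 intrinsics, pixels), "world_to_cam" (4x4, takes a point from world to camera coordinates). Camera axes: x right, y up, looking along -z (the intrinsics and any distortion apply to the point x, -y, -z); pixel columns grow to the right and rows downward; lengths in mm; the calibration is good to about 2 mm. A picture is of the moment at which its call begins. There is no depth.
- ctrl.sign_off(): hands the job in; it is judged then, once.
The state is a dict: "clock": time; "joints": joint angles; "qd": joint speeds; "tau": joint torques, N m; "tool_pos": TCP position; "orientation": TCP orientation; "ft_force": force on the tool from outside, world axes, zero at the start; "torque": the same for the moment, N m; "opening": opening from 0.0 (shut) to 1.0 (fully open); "finger_force": force on a finger pad.
Only numpy, scipy, OpenCV 4.12 (cv2) and the standard library are available. Lean on these libraries where they do the work, as an engineer would, in place of code of your own. Each camera call takes 0.05 s, during which the arm holds its last target. There are 200 camera calls.

### The job

Two bottle-lid sealing discs are drying in blue tipping trays, and both should lie white face up. Find the tray whose disc shows its orange face and swing that tray fully over onto its other rest (its black cross bar is the handle), so that the disc tumbles over and ends lying flat, white face up, in the tray's other pan. Do not touch the disc itself, leave the other tray as it is, and let go of the bar.

Things in the scene. Friction and masses are not known exactly. Their poses are not given: they have to be found in the camera images.
- disc_a: The disc to turn over: flat, round, 50 mm across, 6 mm thick, about 30 g, one face orange, one white. It lies loose, orange up, in the level left pan of tray a. Origin: centre of its white face; its z axis points out of the orange face (up at the start, down when done).
- grip_a (a point): Middle of tray a's black cross bar: round, 12 mm thick, 68 mm between its side arms, clear of the pans; it turns freely between fingers that close across it from above. x axis: along the bar, parallel to the level hinge, roughly away from the robot. z axis: from hinge to bar; the hinge is 130 mm from here along -z. Start: 125 mm above the worktop, 106 mm left (+y) of the hinge.
- tipper_a (a joint): Swing of tray a. 0: left pan (with disc_a) level on its rest. 1.92 rad: fully over, right pan level. It turns right-handed about grip_a's x axis: the bar goes up to 180 mm above the worktop, over to the right and down to 125 mm, 106 mm right of the hinge. Needs 1 to 2 N at the bar, lightly damped; past the top (0.96) it falls over by itself and stays by its weight.
- tipper_b (a joint): Swing of the other, identical tray b, whose disc lies white up already: 0 as found; leave it. Each tray is a blue V of two pans, 70 mm long and 60 mm wide, 70 degrees apart, lips 8 mm high, on a hinge 50 mm above the worktop, in a grey stand 100 x 190 mm fixed to the worktop.
Mind the look-alikes: they are no part of the job. What is shaped like the disc_a but green is not meant.

How it is judged:
By the outcome, as a careful person would: the job done as asked, in the order asked, and still so for the second after the job is handed in, with the robot touching nothing.
It also fails if it takes over 38 s, if anything falls off the work surface, if the arm or the gripper's body presses on something with over 40 N, if the wrist force passes 120 N, or if a joint passes its speed limit or range.

## Working session

There is one attempt and no reset: what is moved stays moved. The work goes in short steps, Python scripts to look and compute and a tool call to move; the robot and the scene stay as the last step left them, time stands still between calls to the robot, and variables do not carry over. Pictures are saved under pics/ and viewed, at most 10 in all, crops included, and the job is handed in when it is done.

Besides the shell and the picture viewer there is one more tool, called after ">>>" as name(argument=value, ...) on one line, values as JSON. arm_command: Moves the arm, as the interface text tells. Its arguments: {"type":"object","properties":{"rows":{"type":"array"},"jaw":{"type":"number"},"grip_force":{"type":"number"}},"required":["rows"]}

```bash
mkdir -p pics; python3 - <<'E'
from workcell import ctrl, eyes
import cv2, json, numpy as np
for n in ("top","side"):
    s=eyes.snapshot(n); cv2.imwrite(f"pics/{n}0.png",s["pixels"][:,:,::-1])
    np.savez(f"pics/{n}0.npz",**s)
    print(n,np.round(s["intrinsics"],1).tolist(),np.round(s["world_to_cam"],3).tolist(), [k for k in s])
print(ctrl.get_state())
E
```

```text
top [[413.8, 0.0, 321.4], [0.0, 413.8, 198.9], [0.0, 0.0, 1.0]] [[-0.007, -1.0, 0.015, 19.032], [0.985, -0.004, 0.175, -493.472], [-0.175, 0.016, 0.985, -979.512], [0.0, 0.0, 0.0, 1.0]] ['pixels', 'intrinsics', 'world_to_cam']
side [[511.0, 0.0, 316.6], [0.0, 511.0, 197.5], [0.0, 0.0, 1.0]] [[-0.998, -0.057, -0.027, 491.733], [0.003, -0.465, 0.885, -79.017], [-0.063, 0.883, 0.464, -1320.079], [0.0, 0.0, 0.0, 1.0]] ['pixels', 'intrinsics', 'world_to_cam']
{'clock': 0.1, 'joints': array([-1.41360092e+00,  1.24463607e-01,  1.65151489e+00, -2.54275220e-05,
        1.36749034e+00, -8.26164751e-02]), 'qd': array([-0.00021904, -0.00136064, -0.00316369,  0.00047123,  0.00125918,
        0.00038024]), 'tau': array([ 1.59018946e-04, -4.18880868e+01, -3.61096895e+01,  7.76335015e-02,
        4.61924134e-02, -6.38326537e-05]), 'tool_pos': array([ 154.25262323, -630.84475958,  213.50794491]), 'orientation': array([ 9.92819146e-01,  1.19621332e-01, -4.74136113e-05, -9.36973641e-04]), 'ft_force': array([0.30044675, 0.4600231 , 0.50334583]), 'torque': array([-0.02522606, -0.02042226,  0.03531263]), 'finger_force': 0.0, 'opening': 0.9992005289956659}
```

View pics/top0.png

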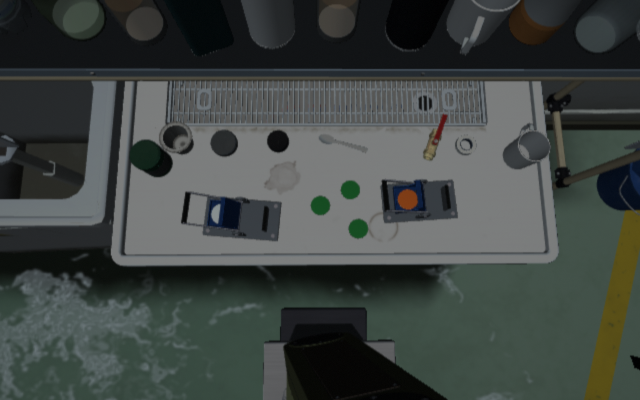

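View pics/side0.png

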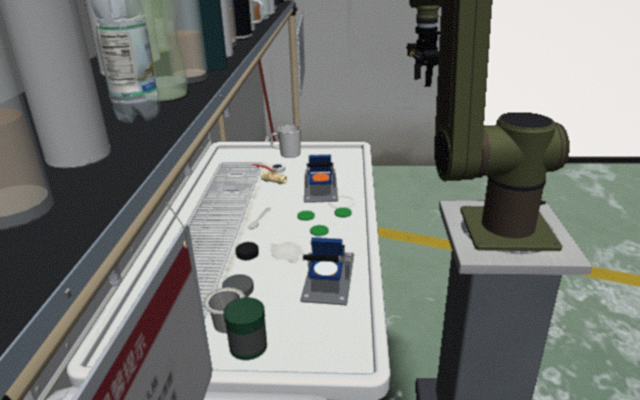

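Candidates in the top view: the orange disc in the right tray (407,199), which matches disc_a. The white disc at (218,213) is in tray b. The green discs at (350,189), (320,205) and (358,229) are decoys, as are the black lids at (278,141) and (224,143). I'm choosing the tray at (407,199), with its bar near (386,199), and will check it in a close crop.

```bash
python3 - <<'E'
import cv2, numpy as np
t=np.load("pics/top0.npz"); s=np.load("pics/side0.npz")
a=cv2.resize(t["pixels"][170:230,370:470],None,fx=6,fy=6,interpolation=cv2.INTER_CUBIC)
b=cv2.resize(s["pixels"][145:205,290:350],None,fx=4,fy=4,interpolation=cv2.INTER_CUBIC)
c=np.zeros((600,600,3),np.uint8); c[:360,:600]=a; c[360:600,:240]=b
cv2.imwrite("pics/crop.png",c[:,:,::-1])
def ray(S,u,v):
    W=S["world_to_cam"];K=S["intrinsics"];d=np.array([(u-K[0,2])/K[0,0],-(v-K[1,2])/K[1,1],-1])
    R=W[:3,:3];return -R.T@W[:3,3],R.T@d
def plane(S,u,v,z):
    o,d=ray(S,u,v);return o+d*(z-o[2])/d[2]
p=t["pixels"].astype(int)
m=((p[:,:,0]>180)&(p[:,:,2]<90)&(p[:,:,1]<140)).astype(np.uint8); m[:170]=0;m[230:]=0
ys,xs=np.nonzero(m);print("disc",xs.mean(),ys.mean(),len(xs),plane(t,xs.mean(),ys.mean(),56))
m=(p.max(2)<60).astype(np.uint8);m[:,:370]=0;m[:,470:]=0;m[:170]=0;m[230:]=0
n,l,st,ce=cv2.connectedComponentsWithStats(m)
for i in range(1,n):
    if st[i,4]>20:
        q=cv2.minAreaRect(np.argwhere(l==i)[:,::-1].astype(np.float32));print(st[i],q)
        print(plane(t,*ce[i],125))
for u,v in ((383,180),(388,217)): print(plane(t,u,v,125))
E
```

```text
disc nan nan 0 [nan nan nan]
[382 180  10  33 198] ((385.449951171875, 196.15000915527344), (32.951175689697266, 7.353911399841309), 81.8698959350586)
[ 484.19249022 -128.29475663  125.        ]
[392 181  25  29 168] ((399.9689025878906, 190.97244262695312), (17.190414428710938, 34.87910461425781), 41.633541107177734)
[ 497.43186016 -164.79064964  125.        ]
[411 180  21  40 266] ((419.1934814453125, 199.57675170898438), (38.47001647949219, 19.02528190612793), 81.38435363769531)
[ 469.1257788  -210.70888832  125.        ]
[440 184  11  28 221] ((445.3077392578125, 197.4615478515625), (26.791501998901367, 8.6824312210083), 82.87498474121094)
[ 480.8797367  -265.36301867  125.        ]
[394 210  16   5  43] ((401.63079833984375, 212.0461883544922), (2.9768333435058594, 15.13223648071289), 82.87498474121094)
[ 447.88736694 -163.3540102   125.        ]
[ 522.52611696 -124.10834178  125.        ]
[ 436.89614289 -132.59230369  125.        ]<stdin>:14: RuntimeWarning: Mean of empty slice.
  ret = ret.dtype.type(ret / rcount)
```

View pics/crop.png

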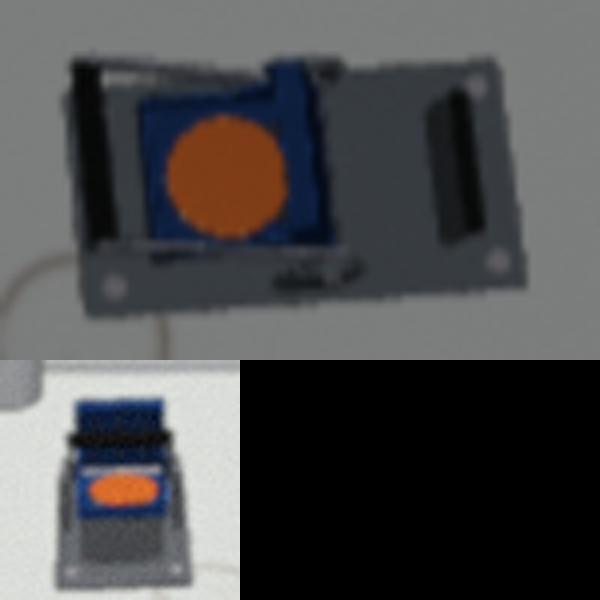

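The crop confirms it: an orange-up disc lies in tray a's left pan (crop 227,175). The black bar runs from crop (86,62) to (103,245), and the other pan stands up, clear of the bar. Next I'll triangulate the bar.

```bash
cat > h.py <<'E'
import numpy as np
from scipy.spatial.transform import Rotation as Ro
def ray(S,u,v):
    W=S["world_to_cam"];K=S["intrinsics"];d=np.array([(u-K[0,2])/K[0,0],-(v-K[1,2])/K[1,1],-1])
    R=W[:3,:3];return -R.T@W[:3,3],R.T@d/np.linalg.norm(d)
def plane(S,u,v,z):
    o,d=ray(S,u,v);return o+d*(z-o[2])/d[2]
def tri(A,a,B,b):
    o,d=ray(A,*a);p,e=ray(B,*b);t=np.linalg.lstsq(np.c_[d,-e],p-o,rcond=None)[0]
    x,y=o+d*t[0],p+e*t[1];return (x+y)/2,np.linalg.norm(x-y)
E
python3 - <<'E'
from h import *
import cv2
from workcell import ctrl
t=np.load("pics/top0.npz"); s=np.load("pics/side0.npz")
p=t["pixels"][176:216,378:394].max(2).astype(int)
m=(p<32).astype(np.uint8); n,l,st,ce=cv2.connectedComponentsWithStats(m); i=1+st[1:,4].argmax()
P=np.argwhere(l==i)[:,::-1]+[378,176]; print(st[i],P.mean(0))
vx,vy,x0,y0=cv2.fitLine(P.astype(np.float32),cv2.DIST_L2,0,.01,.01).ravel()
f=lambda v:(x0+vx/vy*(v-y0),v)
a,b=plane(t,*f(P[:,1].min()-.5),125),plane(t,*f(P[:,1].max()+.5),125)
print("bar ends",a,b,np.arctan2(*(a-b)[1::-1]), "len",np.linalg.norm(a-b))
p=s["pixels"][145:205,290:350].max(2).astype(int); m=(p<50).astype(np.uint8)
n,l,st,ce=cv2.connectedComponentsWithStats(m); i=1+st[1:,4].argmax(); c=ce[i]+[290,145]; print("side bar",c,st[i])
print("tri",tri(t,P.mean(0),s,c), "plane",plane(t,*P.mean(0),125))
# stand corner bolts (top crop px/6)
q=[plane(t,370+u/6,170+v/6,5) for u,v in((479,84),(497,261),(115,287))]; print(q)
print("bolt axis",np.arctan2(*(q[0]-q[1])[1::-1]),"long",np.arctan2(*(q[2]-q[1])[1::-1])-np.pi/2)
# stand end bolts' 4-corner centre = hinge
print("hinge xy",(q[0]+q[2])/2)
R=Ro.from_quat(ctrl.get_state()["orientation"]).as_matrix();print(R.round(3).tolist())
E
```

```text
[  4   5   8  30 139] [385.17985612 195.34532374]
bar ends [ 521.34593359 -125.53445677  125.        ] [ 451.74935394 -130.28833629  125.        ] 0.06820028666973256 len 69.75875048991698
side bar [320.1056338  163.99295775] [ 18  13  24  12 142]
tri (array([ 486.85600029, -127.95209479,  124.7500935 ]), np.float64(0.24749515457506072)) plane [ 486.68380064 -127.90206256  125.        ]
[array([ 538.16253298, -317.91662325,    5.        ]), array([ 460.88638749, -320.88160696,    5.        ]), array([ 450.54725396, -156.92191103,    5.        ])]
bolt axis 0.03834986859392753 long 0.0629756097522085
hinge xy [ 494.35489347 -237.41926714    5.        ]
[[0.971, 0.238, -0.0], [0.238, -0.971, 0.002], [0.0, -0.002, -1.0]]
```

>>> arm_command(rows=[0, 0, 0, 0.9, 0, 0, 0, 0.9, 0.71, -0.945, 0, 0, 0.71, -0.945, 0, 0, 0.71, -0.945, 0, 0, 0.71, -0.945, 0, 0, 0.71, -0.945, 0, 0, 0.71, -0.945, 0, 0, 0.71, -0.945, 0, 0, 0.71, -0.945, 0, 0, 0.71, -0.945, 0, 0, 0.71, -0.945, 0, 0, 0.71, -0.945, 0, 0, 0.71, -0.945, 0, 0, 0.71, -0.945, 0, 0, 0.71, -0.945, 0, 0, 0.71, -0.945, 0, 0, 0.71, -0.945, 0, 0, 0.71, -0.945, 0, 0, 0, 0, 0, 0], jaw=0.45)

```text
clock: 2.1
tool_pos: [488.1, -125.8, 214.2]
orientation: [0.999, 0.032, -0.0, -0.001]
ft_force: [-1.3, 0.1, 0.4]
opening: 0.446
finger_force: 0.0
```

>>> arm_command(rows=[0, 0.07, 0.6, 0, 0, 0, 0.6, 0, 0, 0, 0.6, 0, 0, 0, 0, 0, 0, 0, 0, 0])

```text
clock: 2.6
tool_pos: [486.6, -131.2, 160.5]
orientation: [1.0, 0.03, -0.0, -0.0]
ft_force: [-0.3, -0.5, 0.5]
opening: 0.448
finger_force: 0.0
```

```bash
python3 - <<'E'
from workcell import ctrl, eyes
import cv2,numpy as np
w=eyes.snapshot("wrist")["pixels"];s=eyes.snapshot("side")["pixels"]
c=np.zeros((600,640,3),np.uint8);c[:400]=w;c[400:,:320]=cv2.resize(s[130:200,270:382],(320,200))
cv2.imwrite("pics/w1.png",c[:,:,::-1])
E
```

```text
(no output)
```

View pics/w1.png

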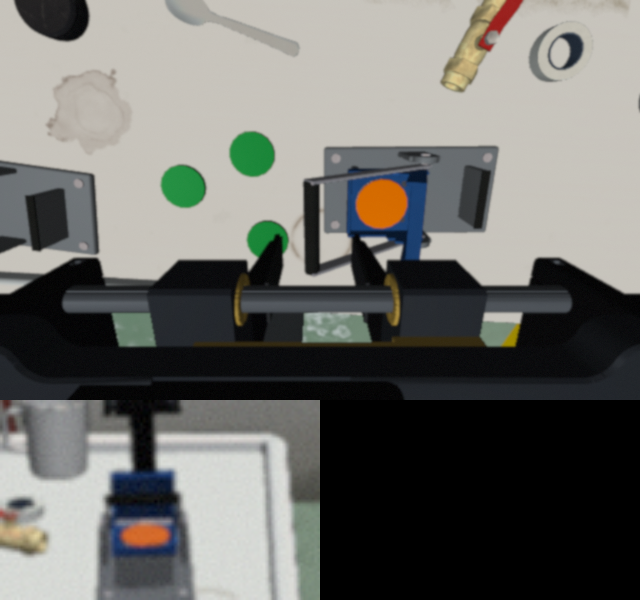

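The wrist view shows the black bar (312,180–270) midway between the open fingers (272 and 365). The side view puts the fingers at mid-bar. Next I'll descend and close gently.

>>> arm_command(rows=[0, -0.05, 0.6, 0, 0, 0, 0.6, 0, 0, 0, 0.6, 0, 0, 0, 0, 0])

```text
clock: 3.1
tool_pos: [485.8, -128.9, 105.2]
orientation: [1.0, 0.03, -0.002, -0.001]
ft_force: [-0.6, 0.9, -0.2]
opening: 0.448
finger_force: 0.0
```

>>> arm_command(rows=[0, 0, 0, 0, 0, 0, 0, 0, 0, 0, 0, 0, 0, 0, 0, 0, 0, 0, 0, 0, 0, 0, 0, 0], jaw=0, grip_force=8)

```text
clock: 3.7
tool_pos: [487.5, -127.3, 107.6]
orientation: [1.0, 0.03, 0.001, -0.002]
ft_force: [-0.1, 7.3, 4.3]
opening: 0.121
finger_force: 8.0
```

>>> arm_command(rows=[0, 0.25, -0.33, 0, 0, 0.285, -0.3, 0, 0, 0.31, -0.275, 0, 0, 0.34, -0.24, 0, 0, 0.36, -0.21, 0, 0, 0.38, -0.175, 0, 0, 0.39, -0.14, 0, 0, 0.405, -0.1, 0, 0, 0.41, -0.06, 0, 0, 0.415, -0.02, 0])

```text
clock: 4.7
tool_pos: [493.4, -236.7, 162.0]
orientation: [1.0, 0.03, 0.0, 0.0]
ft_force: [2.1, 0.8, 1.3]
opening: 0.123
finger_force: 8.0
```

>>> arm_command(rows=[0, 0.415, 0.02, 0, 0, 0.41, 0.06, 0, 0, 0.405, 0.1, 0, 0, 0.39, 0.14, 0, 0, 0.38, 0.175, 0, 0, 0.36, 0.21, 0, 0, 0.34, 0.24, 0, 0, 0.31, 0.275, 0, 0, 0.285, 0.3, 0, 0, 0.24, 0.31, 0, 0, 0, 0, 0, 0, 0, 0, 0, 0, 0, 0, 0])

```text
clock: 6.0
tool_pos: [499.4, -339.9, 105.5]
orientation: [1.0, 0.03, -0.001, -0.002]
ft_force: [0.3, 4.9, -3.9]
opening: 0.119
finger_force: 8.0
```

```bash
python3 - <<'E'
from workcell import ctrl, eyes
import cv2,numpy as np
w=eyes.snapshot("wrist")["pixels"];s=eyes.snapshot("side")["pixels"]
c=np.zeros((600,640,3),np.uint8);c[:400]=w;c[400:,:320]=cv2.resize(s[130:200,270:382],(320,200))
cv2.imwrite("pics/w2.png",c[:,:,::-1])
E
```

```text
(no output)
```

View pics/w2.png

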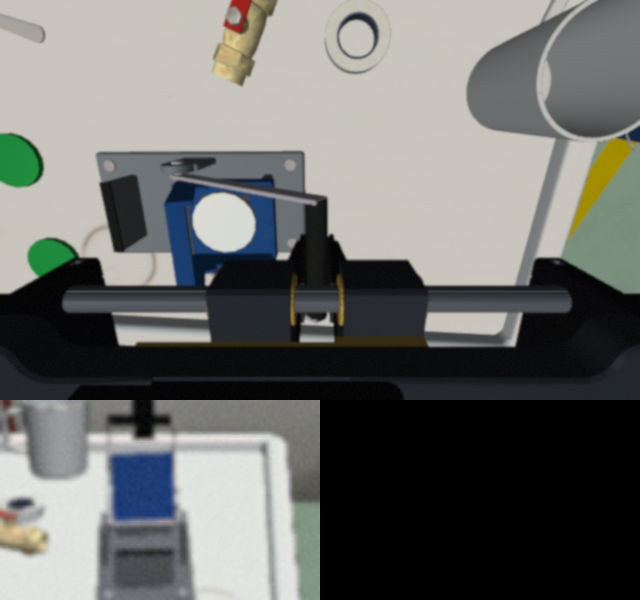

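The disc now lies white up at (225,222) in the other pan, with the bar still held at (316,240). I'll release and rise.

>>> arm_command(rows=[0, 0, 0, 0, 0, 0, 0, 0, 0, 0, 0, 0, 0, 0, 0, 0, 0, 0, 0, 0], jaw=0.45)

```text
clock: 6.6
tool_pos: [499.9, -341.7, 107.7]
orientation: [1.0, 0.03, 0.0, 0.0]
ft_force: [0.1, 0.2, -0.4]
opening: 0.439
finger_force: 0.0
```

>>> arm_command(rows=[0, 0, -0.3, 0, 0, 0, -0.5, 0, 0, 0, -0.8, 0, 0, 0, -1, 0, 0, 0, -1, 0, -0.7, 0.7, 0, 0, -0.7, 0.7, 0, 0, -0.7, 0.7, 0, 0, -0.7, 0.7, 0, 0, -0.7, 0.7, 0, 0, -0.7, 0.7, 0, 0, -0.7, 0.7, 0, 0, 0, 0, 0, 0, 0, 0, 0, 0])

```text
clock: 8.0
tool_pos: [361.8, -497.3, 216.6]
orientation: [1.0, 0.029, 0.001, 0.001]
ft_force: [-1.3, -0.2, -0.4]
opening: 0.446
finger_force: 0.0
```

```bash
python3 - <<'E'
from workcell import ctrl, eyes
from h import *
import cv2
t=eyes.snapshot("top");s=eyes.snapshot("side")["pixels"]
c=np.zeros((600,640,3),np.uint8);c[:400]=cv2.resize(t["pixels"][150:275,280:480],(640,400));c[400:,:320]=cv2.resize(s[130:200,270:382],(320,200))
c[400:,320:]=cv2.resize(t["pixels"][170:270,160:320],(320,200))
cv2.imwrite("pics/w3.png",c[:,:,::-1])
E
```

```text
(no output)
```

View pics/w3.png

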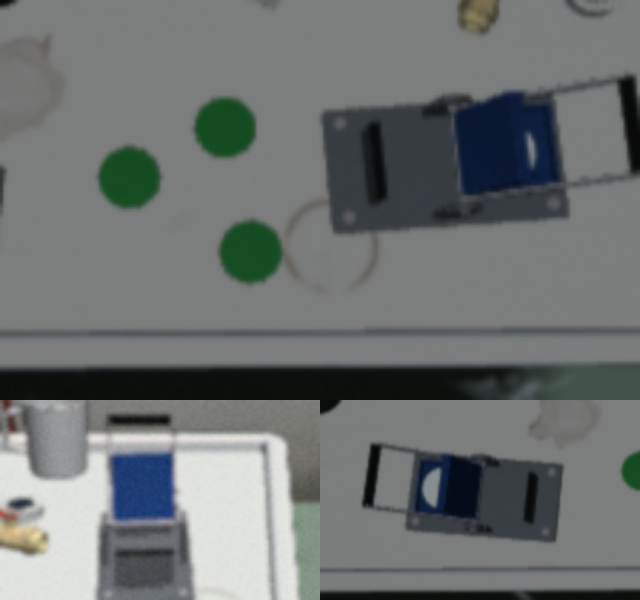

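Tray a is fully over: the bar is at (628,125) and white shows in its right pan at (532,150). Tray b is unchanged, and the gripper is clear.

```bash
python3 -c "
from workcell import ctrl
print(ctrl.sign_off())"
```

```text
the job is handed in; nothing more can be done
None
```

I swung tray a fully over and let go of the bar; its disc now lies white face up in the other pan, tray b was left untouched, and I handed the job in at about 8 s.

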